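# Third hand on a microscope focus drive

### The job

Reassemble this microscope focus drive, which stands clamped in the vise with its shaft upright: thread the wide friction ring down the shaft fully home on the sprung collar, then the narrow spacer bush home on the ring, then the large coarse-focus knob, hub down, onto the bush. Press the knob down against the spring with a steady push of about 10 N, without bottoming the spring, so that a colleague can tighten the grub screw in its hub, and finish while still holding it like that: hold for a couple of seconds and do not let go or ease off. Leave the small fine-focus knob, the eyepiece and the objective where they are.

Things in the scene. Friction and masses are not known exactly. Their poses are not given: they have to be found in the camera images.
- drive: Aluminium focus-drive housing (78 x 56 mm, 94 mm high) clamped upright in the dark steel jaws of a low machine vise fixed to the bench, with a boss (36 mm diameter, top at 108 mm), sprung collar and shaft on top; all else is below 98 mm. Origin on the bench under the shaft, z up along the shaft; the vise's screw and tommy bar stick out to +y, 183 mm from the shaft.
- shaft_tip (a point): Top of the upright steel shaft, on its axis, 170 mm above the bench and 50 mm above the collar's top at rest. The shaft is 12 mm in diameter up to 16 mm below this point, then narrows over 6 mm to the inner shaft of 6 mm diameter, whose last 10 mm end here.
- collar_top (a point): Centre of the top face of the sprung thrust collar, a steel tube of 28 mm diameter round the shaft standing 12 mm out of the boss; 120 mm above the bench with the spring at rest. Moves down with the collar. z up.
- collar (a joint): How far the sprung collar is pushed down, m: 0 at rest, 0.012 bottomed. It starts to yield at 3.8 N (the weight of ring, bush and knob, 2.3 N, does not sink it), then 1 mm per 1.2 N. With ring and bush on it, a push of 10 N of the knob on the bush sinks it by about 6 mm; 17 N bottoms it.
- friction_ring: Wide flat steel ring, 42 mm outside diameter, 14.6 mm bore, 10 mm thick, about 85 g, lying flat on the blue mat. Origin at its centre (5 mm above its underside), z along its axis; both faces alike.
- spacer_bush: Narrow steel bush, 26 mm outside diameter, 14.6 mm bore, 16 mm long, about 45 g, standing on end on the blue mat. Origin at its centre (8 mm above its underside), z along its axis; both ends alike.
- coarse_knob: Large black knurled knob, 26 mm high, about 100 g, standing hub down on the blue mat: an aluminium hub (30 mm diameter, 8 mm high, grub screw in its side) and above it a rim of 52 mm diameter, 18 mm high. Bore 14.6 mm right through. Origin at the centre of the hub's underside, z up. Seated on the bush with the spring at rest, its origin is 146 mm above the bench.
- mat: Blue silicone work mat, 250 x 310 x 3 mm, fixed on the bench; its upper face is 3 mm above the bench. The ring, the bush, the knobs, the eyepiece and the objective stand on it. Origin at the centre of its underside.
- fine_knob: Small black fine-focus knob, 32 mm diameter, 22 mm high, no bore; a bystander on the mat, to be left alone. Origin at the centre of its underside.
- eyepiece: Eyepiece, 41 mm diameter, 62 mm high, black and steel, standing on the mat; a bystander. Origin at the centre of its underside.
- objective: Steel microscope objective, 25 mm diameter, 45 mm high, tip up, standing on the mat; a bystander. Origin at the centre of its underside.
Things that resemble listed ones, but are neither listed nor needed, are in the scene too. What is shaped like the friction_ring but green or orange is not meant.

How it is judged:
On the way, in this order (a step that is already met when the one before it is completed fails the run):
1. the friction ring lies flat and fully home on the sprung collar (z of friction_ring in the frame of collar_top between 0.003 and 0.007 m and horizontal distance between friction_ring and collar_top below 0.003 m and angle between the z axis of friction_ring and the z axis of drive, either way round below 0.07 rad), for 0.2 s.
2. the spacer bush stands fully home on the friction ring (all of step 1 and z of spacer_bush in the frame of collar_top between 0.016 and 0.02 m and horizontal distance between spacer_bush and collar_top below 0.003 m and angle between the z axis of spacer_bush and the z axis of drive, either way round below 0.07 rad), for 0.2 s.
3. the coarse knob sits hub down on the bush and is pressed steadily with 6.5 to 13.5 N for 1.5 s (all of step 2 and z of coarse_knob in the frame of collar_top between 0.024 and 0.028 m and horizontal distance between coarse_knob and collar_top below 0.003 m and angle between coarse_knob's own z axis and vertical below 0.07 rad and contact force between coarse_knob and spacer_bush between 6.5 and 13.5 N and value of joint collar between 0.002 and 0.0105 m and contact force between the fingers and coarse_knob above 3 N and linear speed of coarse_knob below 0.01 m/s), for 1.5 s.
At the end, for the whole second after the job is handed in: Ring, bush and knob are stacked in this order on the collar, each seated within 2 mm, within 3 mm of the axis and level within 4 degrees; the robot still presses the knob, which bears on the bush with 6.5 to 13.5 N and keeps still, the collar sunk by 2 to 10.5 mm (all of step 3); the arm keeps its last pose, push and grip.
It fails at once if the collar's spring is bottomed (value of joint collar above 0.0115 m).
It fails at once if the fine-focus knob is disturbed (moved by more than 30 mm) (distance of fine_knob from where it was at the start of the episode above 0.03 m).
It fails at once if the eyepiece is disturbed (moved by more than 30 mm) (distance of eyepiece from where it was at the start of the episode above 0.03 m).
It fails at once if the objective is disturbed (moved by more than 30 mm) (distance of objective from where it was at the start of the episode above 0.03 m).
It also fails if it takes over 72 s, if anything falls off the work surface, if the arm or the gripper's body presses on something with over 40 N, if the wrist force passes 120 N, or if a joint passes its speed limit or range.

### The arm

A 6-joint arm with a two-finger parallel gripper is mounted at the origin on the work surface. World frame = base frame: x ahead of the robot, y to its left, z up, the work surface at z = 0. Lengths are in m, angles in rad, forces in N, time in s.
With the tool pointing down it reaches from about 0.275 to 1 m from the base axis. Payload 8.4 kg.
Tool frame: the origin (TCP) lies on the centre line of the jaws, within the pads' length; the fingertips stand 19 mm ahead of it and the grasp point (between the pads) is the TCP; z points along the fingers, y is the line along which they close (so a half turn about z gives the same grasp; the last joint's range is limited). The gripper opens to 85 mm and grips with 20 to 120 N. Pads are 22 mm wide; open, the fingers measure 114 mm over their backs; the gripper's body (76 mm by 85 mm) begins 54 mm behind the grasp point. The pads swing forward as they close: fully open they stand 13 mm farther back than shut.
Start: joints at [-1.287, 0.353, 1.633, -0, 1.155, -0.002], TCP at [0.176, -0.6, 0.25] pointing down, gripper open.
Joint ranges: [-2.63, 2.63], [-0.92, 2.1], [0.06, 2.66], [-1.3, 4.44], [0, 2.69], [-3.02, 3.02]. Speed limits (rad/s): [2.22, 2.22, 2.79, 3.14, 3.14, 3.14].

### API

Orientations are given as a rotation vector (axis times angle).
In Python, from bench import observe, camera, get_calibration, ticket, look_for gives the robot as it stands.
- The arm moves only by the tool drive_tool, never from a script. Its argument "increments" is text: rows parted by semicolons, each of 4 numbers parted by spaces: the shift along the tool's x, y, z in m, then the turn about the tool's z in units of 5 degrees (1.0 is 5 degrees). A call has 1 to 12 rows; each row is the pose to reach, as a shift and turn from the pose commanded when the call began, along the tool's axes at that moment; what a row does not reach only later rows make up. A row lasts 1/10 s, in which the tool goes at most 50 mm and 8.59 degrees, less where a joint would pass 70% of its speed; a pose out of reach is approached as far as the arm can. A call with a gripper value outside its range is refused whole. "jaw" is the opening, from 0 (shut) to 1 (fully open), set as the call begins (left out, the last holds). The fingers move at their own pace and stop on an object; "newtons" is the grip in N (left out, the last holds). Time passes only in rows, so rows that repeat a pose let the fingers close. It gives the time, the measured TCP pose, the force, the opening and the grip force at its end, in the units of the state.
- observe(): the state, without advancing time (a new reading comes with each control period).
- camera(name): name is "scene" or "side" or "wrist"; returns the picture (420x560x3 uint8, red, green, blue); there is no depth.
- get_calibration(name): a dict with "intrinsics" (3x3 intrinsics, pixels), "R" (3x3) and "t" (3): a world point X has camera coordinates R X + t; the wrist camera has in their place "mount" (4x4, takes a point from camera to tool coordinates, whose origin is the TCP and whose axes are the flange's). Camera axes: x right, y down, z forward; pixel columns grow to the right and rows downward; lengths in m; the calibration is good to about 2 mm. A picture is of the moment at which its call begins: read the wrist's pose just before it. get_calibration takes no time and is no camera call.
- ticket.sign_off(): hands the job in; it is judged then, once.
Trained networks look in the newest picture that a camera, given by its name, has taken for a name from the list of things; names that differ only in an ending like _2 or _b are one class to them, and where a whole thing is asked for, a point or a joint stands for the part that bears it (a point fixed in the world has none). Each returns a list of dicts, best first, with "p" (0 to 1); they miss things now and then, are a little off and sometimes report something else, mostly with a low value. They report only what shows in the picture. A call takes as long as a camera call. They do not tell look-alikes from the thing itself.
- look_for(camera, label): "box" ([left, top, right, bottom] in pixels, round what is visible of it).
The state is a dict: "time": time; "joints": joint angles; "joint_vel": joint speeds; "effort": joint torques, N m; "tool_pos": TCP position; "eef_rot": TCP orientation; "contact_force": force on the tool from outside, world axes, zero at the start; "moment": the same for the moment, N m; "opening": opening from 0.0 (shut) to 1.0 (fully open); "gripper_force": force on a finger pad.
Only numpy, scipy, OpenCV 4.12 (cv2) and the standard library are available. Lean on these libraries where they do the work, as an engineer would, in place of code of your own. Each camera call takes 0.05 s, during which the arm holds its last target. There are 200 camera calls.

## Working session

There is one attempt and no reset: what is moved stays moved. The work goes in short steps, Python scripts to look and compute and a tool call to move; the robot and the scene stay as the last step left them, time stands still between calls to the robot, and variables do not carry over. Pictures are saved under pics/ and viewed, at most 10 in all, crops included, and the job is handed in when it is done.

Besides the shell and the picture viewer there is one more tool, called after "Request:" as name(argument=value, ...), one argument or row to a line, values as JSON. drive_tool: Moves the arm, as the interface text tells. Its arguments: {"type":"object","properties":{"increments":{"type":"string"},"jaw":{"type":"number"},"newtons":{"type":"number"}},"required":["increments"]}

```bash
mkdir -p pics; cat > h.py <<'E'
import numpy as np, cv2
from scipy.spatial.transform import Rotation as Ro
from bench import observe, camera, get_calibration, ticket, look_for
def snap(n,f=None):
    s=observe(); im=camera(n)
    if f: cv2.imwrite('pics/'+f,im[:,:,::-1])
    return s,im
def cam(n,s=None):
    c=get_calibration(n); K=np.array(c['intrinsics'])
    if n=='wrist':
        M=np.array(c['mount']); Rt=Ro.from_rotvec(s['eef_rot']).as_matrix()
        Rc=Rt@M[:3,:3]; o=Rt@M[:3,3]+np.array(s['tool_pos']); return K,Rc,o
    R=np.array(c['R']);t=np.array(c['t']); return K,R.T,-R.T@t
def at_z(n,uv,z,s=None):
    K,Rc,o=cam(n,s); d=Rc@np.linalg.inv(K)@np.array([uv[0],uv[1],1.]); return o+d*(z-o[2])/d[2]
def proj(n,X,s=None):
    K,Rc,o=cam(n,s); p=K@(Rc.T@(np.array(X)-o)); return p[:2]/p[2]
E
python3 - <<'E'
from h import *
s,im=snap('scene','s1.png'); s2,im2=snap('side','d1.png')
print(s['tool_pos'],s['eef_rot'],s['opening'],s['contact_force'])
for n in('scene','side'):
    print(n,cam(n)[2].round(3))
    for l in('friction_ring','spacer_bush','coarse_knob','fine_knob','shaft_tip','eyepiece','objective'):
        for d in look_for(n,l)[:4]:
            b=d['box'];print(l,round(d['p'],2),np.round(b), at_z(n,((b[0]+b[2])/2,(b[1]+b[3])/2),.012).round(3)[:2])
cv2.imwrite('pics/both.png',cv2.resize(np.hstack([im,im2]),(800,300))[:,:,::-1])
E
```

```text
[ 0.17608956 -0.599208    0.24954659] [-3.10817539e+00 -4.47291841e-01  3.28578329e-04] 1.0002782797434269 [ 0.18768804  0.79804058 -0.19548308]
scene [0.917 0.725 0.671]
friction_ring 0.58 [357. 271. 375. 285.] [0.409 0.119]
friction_ring 0.56 [292. 277. 306. 290.] [0.557 0.064]
friction_ring 0.51 [289. 235. 305. 242.] [ 0.476 -0.094]
friction_ring 0.47 [335. 260. 348. 270.] [0.433 0.051]
spacer_bush 0.47 [262. 209. 268. 217.] [ 0.499 -0.251]
coarse_knob 0.57 [242. 226. 258. 239.] [ 0.576 -0.18 ]
fine_knob 0.44 [216. 214. 226. 222.] [ 0.622 -0.285]
shaft_tip 0.68 [316. 292. 415. 418.] [0.541 0.3  ]
eyepiece 0.64 [263. 238. 277. 269.] [ 0.568 -0.069]
objective 0.65 [291. 204. 302. 223.] [ 0.418 -0.207]
side [-0.062  0.535  0.746]
friction_ring 0.82 [260. 320. 282. 344.] [0.393 0.107]
friction_ring 0.72 [311. 248. 327. 265.] [ 0.47  -0.108]
friction_ring 0.72 [276. 295. 300. 315.] [0.418 0.038]
friction_ring 0.53 [229. 265. 250. 287.] [0.543 0.052]
spacer_bush 0.2 [ 12. 274. 192. 393.] [0.603 0.327]
coarse_knob 0.56 [292. 206. 316. 226.] [ 0.591 -0.189]
fine_knob 0.56 [316. 186. 330. 197.] [ 0.627 -0.297]
shaft_tip 0.68 [ 19. 268. 193. 394.] [0.602 0.319]
eyepiece 0.59 [258. 222. 279. 251.] [ 0.594 -0.078]
objective 0.59 [355. 233. 369. 253.] [ 0.434 -0.209]
```

View pics/s1.png

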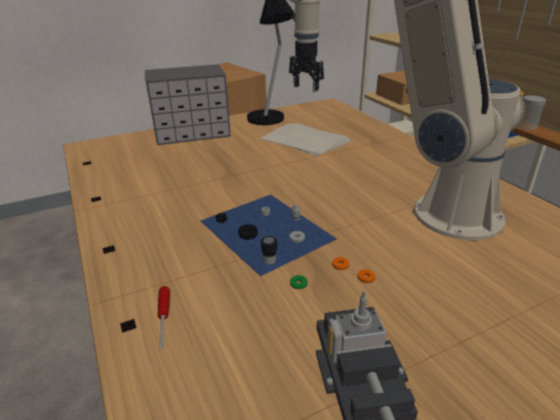

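View pics/d1.png

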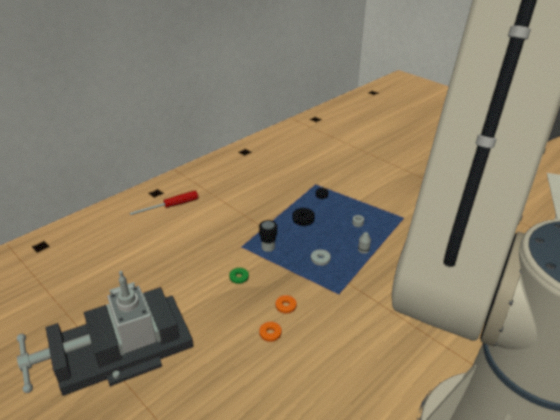

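The scene view shows the steel ring at (297,237), the bush at (265,211), the coarse knob at (248,232) and the shaft tip at (364,293). In the side view they are at (320,257), (358,221), (303,216) and (122,274). The orange and green rings off the mat are the decoys.

```bash
cat >> h.py <<'E'
def delta(s,X):
    return Ro.from_rotvec(s['eef_rot']).as_matrix().T@(np.array(X)-s['tool_pos'])
def tri(a,b):
    A=[];B=[]
    for n,uv in(('scene',a),('side',b)):
        K,Rc,o=cam(n); d=Rc@np.linalg.inv(K)@np.array([*uv,1.]); d/=np.linalg.norm(d); P=np.eye(3)-np.outer(d,d); A.append(P);B.append(P@o)
    return np.linalg.lstsq(np.vstack(A),np.hstack(B),rcond=None)[0]
E
python3 - <<'E'
from h import *
for k,a,b in(('tip',(364,293),(122,273.5)),('ring',(297,238),(320,256.5)),('bush',(265.5,212),(358,221)),('knob',(249,232),(303,216)),('eye',(269,240),(268,225)),('obj',(296.5,208),(365,235))): print(k,tri(a,b).round(3))
print(get_calibration('wrist'))
s=observe();print(Ro.from_rotvec(s['eef_rot']).as_matrix().round(3),delta(s,(.50,-.15,.25)))
E
```

```text
tip [0.552 0.287 0.165]
ring [ 0.47  -0.111  0.006]
bush [ 0.491 -0.267  0.008]
knob [ 0.582 -0.175  0.021]
eye [ 0.574 -0.058  0.065]
obj [ 0.424 -0.201  0.04 ]
{'intrinsics': array([[310.52832552,   0.        , 276.98127457],
       [  0.        , 310.52832552, 213.18397972],
       [  0.        ,   0.        ,   1.        ]]), 'mount': array([[-5.30877303e-04, -9.60424071e-01, -2.78541419e-01,
         7.07547550e-02],
       [ 9.99999787e-01, -4.04195900e-04, -5.12231607e-04,
         1.69089337e-05],
       [ 3.79374266e-04, -2.78541631e-01,  9.60424081e-01,
        -1.23793271e-01],
       [ 0.00000000e+00,  0.00000000e+00,  0.00000000e+00,
         1.00000000e+00]])}
[[ 0.959  0.282 -0.   ]
 [ 0.282 -0.959 -0.   ]
 [-0.     0.    -1.   ]] [ 4.37448657e-01 -3.40105796e-01  2.76973573e-04]
```

Request:
drive_tool(
  increments="0.438 -0.34 0 3.28;0.438 -0.34 0 3.28;0.438 -0.34 0 3.28;0.438 -0.34 0 3.28;0.438 -0.34 0 3.28;0.438 -0.34 0 3.28;0.438 -0.34 0 3.28;0.438 -0.34 0 3.28;0.438 -0.34 0 3.28;0.438 -0.34 0 3.28;0.438 -0.34 0 3.28;0.438 -0.34 0 3.28",
)

```text
time: 2.0
tool_pos: [0.5034, -0.146, 0.2506]
eef_rot: [-3.141, -0.006, -0.003]
contact_force: [-0.1, -0.1, 0.0]
opening: 1.001
gripper_force: 0.0
```

Request:
drive_tool(
  increments="0 0 0 0;0 0 0 0;0 0 0 0;0 0 0 0",
)

```text
time: 2.4
tool_pos: [0.4999, -0.1511, 0.2504]
eef_rot: [3.141, -0.004, -0.0]
contact_force: [0.0, 0.2, -0.9]
opening: 1.0
gripper_force: 0.0
```

```bash
python3 - <<'E'
from h import *
s,im=snap('wrist','w1.png'); print(s['time'],s['tool_pos'],s['eef_rot'],s['joints'])
for l,z in(('friction_ring',.013),('spacer_bush',.019),('coarse_knob',.029),('fine_knob',.025),('eyepiece',.065),('objective',.04)):
    for d in look_for('wrist',l)[:3]:
        b=d['box'];print(l,round(d['p'],2),np.round(b), at_z('wrist',((b[0]+b[2])/2,(b[1]+b[3])/2),z,s).round(3)[:2])
E
```

```text
2.4 [ 0.49994552 -0.15111863  0.250354  ] [ 3.14145993e+00 -3.79962700e-03 -8.57848375e-05] [-2.96323061e-01  1.93168061e-01  1.85116078e+00 -1.58060429e-04
  1.09727814e+00  1.27696436e+00]
friction_ring 0.96 [228. 192. 261. 227.] [ 0.47  -0.112]
friction_ring 0.96 [ 87. 126. 125. 158.] [0.551 0.043]
friction_ring 0.95 [112. 227. 143. 262.] [0.426 0.035]
spacer_bush 0.57 [361. 181. 383. 202.] [ 0.494 -0.262]
coarse_knob 0.91 [277.  83. 324. 141.] [ 0.582 -0.176]
fine_knob 0.65 [386.  56. 420.  90.] [ 0.62  -0.282]
eyepiece 0.57 [156.  94. 208. 141.] [ 0.576 -0.061]
objective 0.83 [311. 235. 331. 261.] [ 0.431 -0.202]
```

View pics/w1.png

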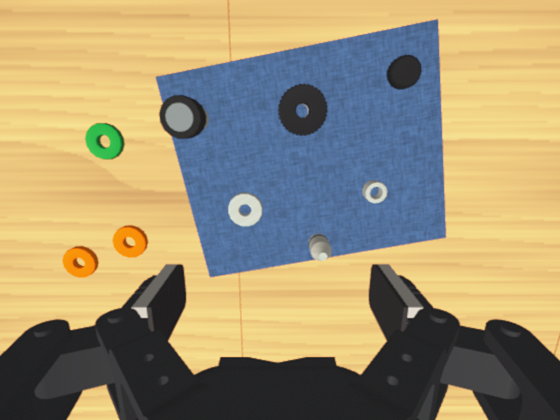

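The wrist view shows the steel ring at (245,209), the bush at (375,192), the coarse knob at (302,109) and the bystanders clear of them.

Request:
drive_tool(
  increments="-0.03 -0.039 0.05 0;-0.03 -0.039 0.1 0;-0.03 -0.039 0.15 0;-0.03 -0.039 0.15 0;-0.03 -0.039 0.15 0;-0.03 -0.039 0.15 0",
)

```text
time: 3.35
tool_pos: [0.4711, -0.1111, 0.1007]
eef_rot: [3.142, -0.001, 0.0]
contact_force: [0.7, -0.1, 1.3]
opening: 0.999
gripper_force: 0.0
```

```bash
cat >> h.py <<'E'
def circ(s,im,X,r,ztop,show=None,dark=False):
    """refine centre: project top-circle radius r at X(x,y), search for max edge gradient"""
    g=cv2.GaussianBlur(cv2.cvtColor(im,cv2.COLOR_RGB2GRAY),(3,3),0).astype(float)
    from scipy.ndimage import map_coordinates
    a=np.linspace(0,2*np.pi,120,endpoint=False); best=None
    def val(x,y,R):
        P=np.array([proj('wrist',(x+R*np.cos(t),y+R*np.sin(t),ztop),s) for t in a]).T
        return map_coordinates(g,[P[1],P[0]],order=1)
    from scipy.optimize import brute
    f=lambda v:-abs(np.mean(val(v[0],v[1],r-.0012)-val(v[0],v[1],r+.0012)))
    v=brute(f,((X[0]-.008,X[0]+.008),(X[1]-.008,X[1]+.008)),Ns=13)
    return v,-f(v)
E
python3 - <<'E'
from h import *
s,im=snap('wrist','w2.png'); print(s['time'],s['tool_pos'])
d=look_for('wrist','friction_ring')[0];b=d['box'];c=((b[0]+b[2])/2,(b[1]+b[3])/2)
X=at_z('wrist',c,.01,s);print(d,X)
print(circ(s,im,X,.021,.013),circ(s,im,X,.0073,.013))
E
```

```text
3.35 [ 0.47110266 -0.1110832   0.10072801]
{'box': [3.1, 74.8, 73.8, 138.3], 'p': 0.97} [0.55241671 0.04500662 0.01      ]Traceback (most recent call last):
  File "<stdin>", line 5, in <module>
  File "h.py", line 35, in circ
    v=brute(f,((X[0]-.008,X[0]+.008),(X[1]-.008,X[1]+.008)),Ns=13)
    Jout = np.array(list(mapper(wrapped_func, grid)))
                    ~~~~^^^^^^^^^^^^^^^^^^^^^^^^^^^^
    return self.f(np.asarray(x).flatten(), *self.args)
           ~~~~~~^^^^^^^^^^^^^^^^^^^^^^^^^^^^^^^^^^^^^
  File "h.py", line 34, in <lambda>
    f=lambda v:-abs(np.mean(val(v[0],v[1],r-.0012)-val(v[0],v[1],r+.0012)))
                                                   ~~~^^^^^^^^^^^^^^^^^^^
  File "h.py", line 31, in val
    P=np.array([proj('wrist',(x+R*np.cos(t),y+R*np.sin(t),ztop),s) for t in a]).T
                ~~~~^^^^^^^^^^^^^^^^^^^^^^^^^^^^^^^^^^^^^^^^^^^^^^
  File "h.py", line 17, in proj
    K,Rc,o=cam(n,s); p=K@(Rc.T@(np.array(X)-o)); return p[:2]/p[2]
           ~~~^^^^^
  File "h.py", line 9, in cam
    c=get_calibration(n); K=np.array(c['intrinsics'])
ValueError: time passes only in moves, steps and waits
```

View pics/w2.png

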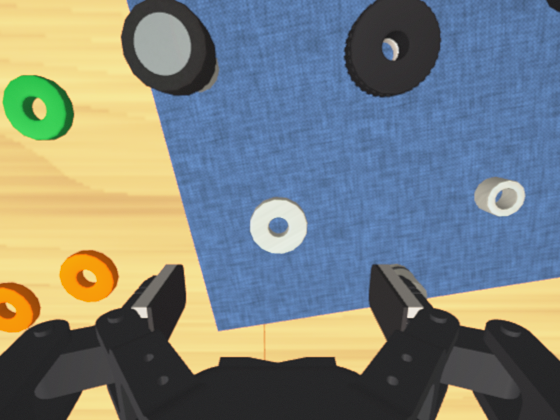

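The ring is centred at (278,225), between the open fingers. The decoys and bystanders are outside the finger span.

```bash
sed -i 's/^def snap/import functools\nget_calibration=functools.lru_cache(None)(get_calibration)\ndef snap/' h.py
cat >> h.py <<'E'
def dirk(): return None
E
python3 - <<'E'
from h import *
s=observe(); im=cv2.imread('pics/w2.png')[:,:,::-1].copy()
X=at_z('wrist',(278,226),.012,s);print(X)
print(circ(s,im,X,.021,.013),circ(s,im,X,.0073,.013))
E
```

```text
[ 0.47128539 -0.11201657  0.012     ]
(array([ 0.47105124, -0.11200706]), np.float64(89.23532278289807)) (array([ 0.47103986, -0.11183165]), np.float64(94.87233310960478))
```

Request:
drive_tool(
  increments="0.001 0 0.03 0;0.001 0 0.06 0;0.001 0 0.08 0;0.001 0 0.08 0;0.001 0 0.08 0",
  jaw=0.65,
)

```text
time: 3.95
tool_pos: [0.4724, -0.1112, 0.0214]
eef_rot: [3.141, -0.001, 0.002]
contact_force: [1.5, 0.5, -0.3]
opening: 0.652
gripper_force: 0.0
```

Request:
drive_tool(
  increments="0 0 0 0;0 0 0 0;0 0 0 0;0 0 0 0;0 0 0 0",
  jaw=0.3,
  newtons=30,
)

```text
time: 4.45
tool_pos: [0.4729, -0.1113, 0.0222]
eef_rot: [3.141, -0.0, 0.005]
contact_force: [-1.2, 0.8, 6.7]
opening: 0.479
gripper_force: 29.3
```

Request:
drive_tool(
  increments="0 0 -0.002 0;0 0 -0.006 0;0 0 -0.02 0;0 0 -0.05 0;0 0 -0.05 0;0 0 -0.05 0",
)

```text
time: 5.05
tool_pos: [0.4722, -0.1111, 0.0712]
eef_rot: [3.141, -0.001, 0.003]
contact_force: [0.2, 0.2, 0.2]
opening: 0.474
gripper_force: 30.6
```

```bash
python3 - <<'E'
from h import *
s,im=snap('wrist','w3.png'); print(s['time'],s['tool_pos'],s['opening'],s['gripper_force'])
E
```

```text
5.05 [ 0.47221717 -0.11109475  0.07117848] 0.47427203230809056 30.609925920143723
```

View pics/w3.png

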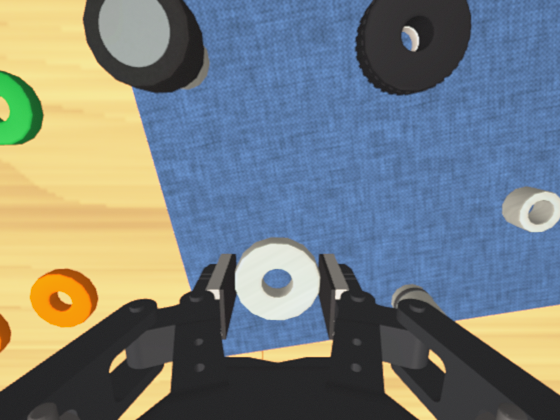

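The ring is gripped level at (277,279), centred between the pads.

Request:
drive_tool(
  increments="0 0 -0.05 0;-0.02 -0.05 -0.1 0;-0.02 -0.4 -0.19 0;-0.02 -0.4 -0.19 0;-0.02 -0.4 -0.19 0;-0.02 -0.4 -0.19 0;-0.02 -0.4 -0.19 0;-0.02 -0.4 -0.19 0;-0.02 -0.4 -0.19 0;-0.02 -0.4 -0.19 0;-0.02 -0.4 -0.19 0;-0.02 -0.4 -0.19 0",
)

```text
time: 6.3
tool_pos: [0.4511, 0.2891, 0.2591]
eef_rot: [3.14, 0.002, -0.003]
contact_force: [0.3, -0.4, -1.5]
opening: 0.471
gripper_force: 31.0
```

Request:
drive_tool(
  increments="0 0 0 0;0 0 0 0;0 0 0 0;0 0 0 0",
)

```text
time: 6.7
tool_pos: [0.4519, 0.2884, 0.2602]
eef_rot: [3.141, -0.002, -0.0]
contact_force: [-0.1, -0.6, -0.8]
opening: 0.472
gripper_force: 31.0
```

```bash
python3 - <<'E'
from h import *
s,im=snap('wrist','w4.png'); print(s['time'],s['tool_pos'],s['eef_rot'],s['opening'],s['gripper_force'])
print(look_for('wrist','shaft_tip')[:2])
p=np.array(s['tool_pos'])
for zt in(.007,.009,.011):
  for r in(.021,.0073): v,q=circ(s,im,p[:2],r,p[2]-zt);print(zt,r,v-p[:2],q)
X=(.552,.287)
print(proj('wrist',(*X,.17),s),proj('wrist',(*X,.12),s))
E
```

```text
6.7 [0.45189162 0.28837516 0.26017921] [ 3.14145959e+00 -2.31407662e-03 -2.66008033e-04] 0.47238204228553327 31.049998831003904
[{'box': [85.2, 0.0, 372.9, 169.7], 'p': 0.57}]
0.007 0.021 [-0.00260456  0.00015325] 58.568912732710125
0.007 0.0073 [-0.00149871  0.00056352] 44.423253033386544
0.009 0.021 [-0.00324373  0.00021093] 63.00237456722381
0.009 0.0073 [-0.00274366  0.00048747] 43.79185085660722
0.011 0.021 [-0.00399422  0.00020851] 65.58277335936283
0.011 0.0073 [-0.00517027  0.01428602] 42.179443329148555
[278.99124215  74.95876841] [278.60004733  84.37031442]
```

View pics/w4.png

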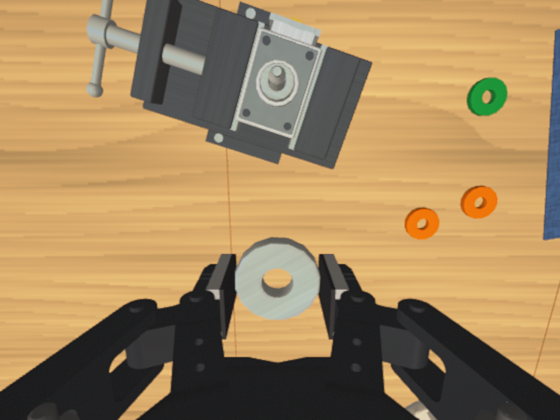

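The shaft tip is at about (277,75) and the collar circle at about (277,83). The ring is still held at (277,279).

```bash
python3 - <<'E'
from h import *
s=observe(); im=cv2.imread('pics/w4.png')[:,:,::-1].copy()
for r,z in((.014,.12),(.018,.108),(.003,.17),(.006,.154)): print(r,circ(s,im,(.552,.287),r,z))
c=im[40:125,230:325]; cv2.imwrite('pics/c4.png',cv2.resize(c,None,fx=6,fy=6,interpolation=cv2.INTER_CUBIC)[:,:,::-1])
E
```

```text
0.014 (array([0.55305541, 0.28883107]), np.float64(36.64295699963309))
0.018 (array([0.55465455, 0.28888925]), np.float64(49.82545768820091))
0.003 (array([0.54549541, 0.2870439 ]), np.float64(45.354919158200076))
0.006 (array([0.54976137, 0.28897835]), np.float64(46.530870315430825))
```

View pics/c4.png

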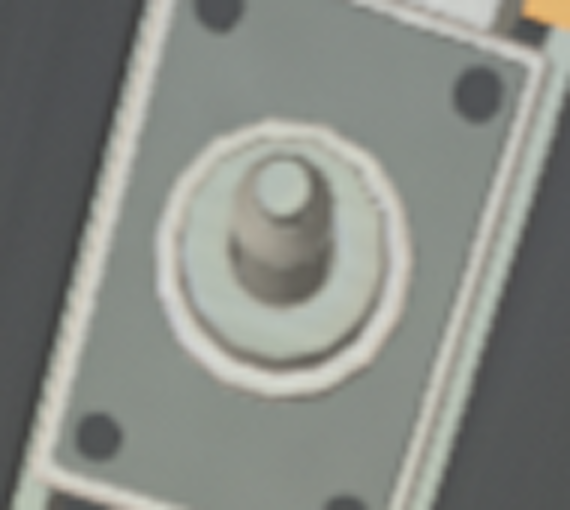

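Request:
drive_tool(
  increments="0.05 0 0.03 0;0.095 0 0.055 0;0.105 0 0.06 0;0.105 0 0.06 0;0.105 0 0.06 0;0.105 0 0.06 0;0.105 0 0.06 0",
)

```text
time: 7.5
tool_pos: [0.5562, 0.2893, 0.2013]
eef_rot: [-3.141, -0.0, -0.001]
contact_force: [-0.1, -0.4, -1.1]
opening: 0.474
gripper_force: 31.0
```

```bash
python3 - <<'E'
from h import *
s,im=snap('wrist','w5.png'); print(s['time'],s['tool_pos'],s['contact_force'])
p=np.array(s['tool_pos'])
print([proj('wrist',(.5545,.2886,z),s).round(1) for z in(.17,.16,.154,.12)])
a=cv2.resize(im[230:330,220:335],None,fx=4,fy=4,interpolation=cv2.INTER_CUBIC)
_,i2=snap('scene');_,i3=snap('side')
q=proj('scene',(.5545,.2886,.17)).astype(int);w=proj('side',(.5545,.2886,.17)).astype(int);print(q,w)
f=lambda i,q:cv2.resize(i[q[1]-40:q[1]+40,q[0]-25:q[0]+25],(170,400)if 0 else (165,400),interpolation=cv2.INTER_CUBIC)
cv2.imwrite('pics/c5.png',np.hstack([a,f(i2,q),f(i3,w)])[:,:,::-1])
E
```

```text
7.5 [0.55615946 0.28931471 0.20133231] [-0.05509271 -0.4382381  -1.06522557]
[array([278.5, 261.6]), array([278.4, 254.1]), array([278.4, 250. ]), array([278.2, 231. ])]
[363 290] [119 271]
```

View pics/c5.png

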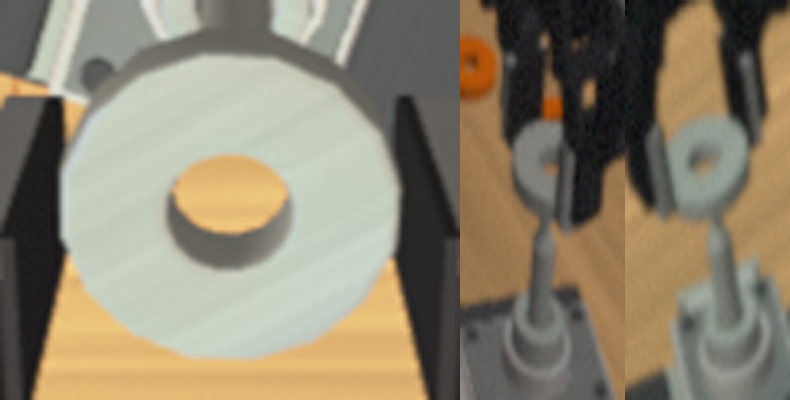

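The ring lines up with the shaft axis in all three views: shaft column 278 against ring column 277.5 in the wrist view. I'll lower it over the tip.

Request:
drive_tool(
  increments="0 0 0.005 0;0 0 0.01 0;0 0 0.015 0;0 0 0.02 0;0 0 0.025 0;0 0 0.03 0;0 0 0.03 0;0 0 0.03 0",
)

```text
time: 8.45
tool_pos: [0.5567, 0.289, 0.1701]
eef_rot: [3.141, -0.001, -0.0]
contact_force: [0.1, 0.2, -0.9]
opening: 0.472
gripper_force: 31.0
```

Request:
drive_tool(
  increments="0 0 0.006 0;0 0 0.012 0;0 0 0.018 0;0 0 0.024 0;0 0 0.028 0;0 0 0.028 0;0 0 0.028 0",
)

```text
time: 9.15
tool_pos: [0.5568, 0.289, 0.1422]
eef_rot: [3.142, -0.001, -0.0]
contact_force: [0.1, -0.1, -1.5]
opening: 0.471
gripper_force: 31.0
```

Request:
drive_tool(
  increments="0 0 0.001 0;0 0 0.002 0;0 0 0.003 0;0 0 0.003 0;0 0 0.003 0",
)

```text
time: 9.65
tool_pos: [0.5568, 0.289, 0.1394]
eef_rot: [-3.142, 0.001, -0.0]
contact_force: [0.8, -0.4, -0.7]
opening: 0.473
gripper_force: 31.1
```

Now I'll release it, back off upward and check that it is seated.

Request:
drive_tool(
  increments="0 0 0 0;0 0 0 0;0 0 0 0;0 0 0 0",
  jaw=0.7,
)

```text
time: 10.05
tool_pos: [0.5568, 0.289, 0.1393]
eef_rot: [-3.142, 0.001, -0.0]
contact_force: [-0.9, -1.1, -0.4]
opening: 0.702
gripper_force: 0.0
```

Request:
drive_tool(
  increments="0 0 -0.03 0;0 0 -0.07 0;-0.05 0 -0.12 0;-0.1 0 -0.12 0;-0.1 0 -0.12 0;-0.1 0 -0.12 0;-0.1 0 -0.12 0",
)

```text
time: 10.75
tool_pos: [0.4573, 0.2893, 0.2593]
eef_rot: [-3.141, -0.0, -0.001]
contact_force: [-0.3, -0.5, -0.3]
opening: 0.698
gripper_force: 0.0
```

```bash
python3 - <<'E'
from h import *
s,im=snap('wrist','w6.png'); print(s['time'],s['tool_pos'],s['contact_force'])
print(circ(s,im,(.5545,.2886),.021,.13),[proj('wrist',(.5545,.2886,z),s).round(1) for z in(.17,.13)])
print(delta(s,(.494,-.262,.10)))
q=proj('wrist',(.5545,.2886,.13),s).astype(int)
a=cv2.resize(im[max(q[1]-50,0):q[1]+50,q[0]-50:q[0]+50],(500,500),interpolation=cv2.INTER_CUBIC)
_,i3=snap('side');w=proj('side',(.5545,.2886,.14)).astype(int)
b=cv2.resize(i3[w[1]-40:w[1]+40,w[0]-24:w[0]+24],(300,500),interpolation=cv2.INTER_CUBIC)
cv2.imwrite('pics/c6.png',np.hstack([a,b])[:,:,::-1])
E
```

```text
10.75 [0.45730297 0.28925643 0.25930959] [-0.25153617 -0.45103643 -0.290645  ]
(array([0.55465567, 0.29129907]), np.float64(25.97325927234356)) [array([278.2,  79.9]), array([278.,  87.])]
[0.03643693 0.55130224 0.15921072]
```

View pics/c6.png

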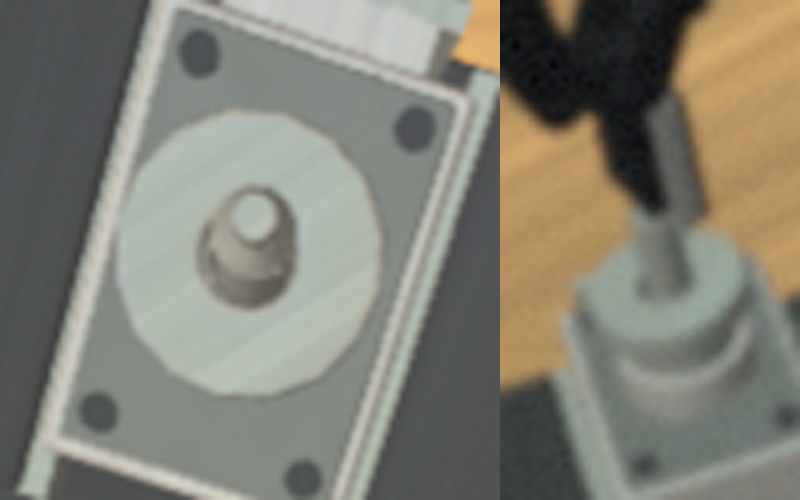

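The ring lies flat and fully home on the collar. Next is the bush.

Request:
drive_tool(
  increments="0.036 0.551 0 0;0.036 0.551 0 0;0.036 0.551 0 0;0.036 0.551 0 0;0.036 0.551 0 0;0.036 0.551 0 0;0.036 0.551 0 0;0.036 0.551 0 0;0.036 0.551 0.03 0;0.036 0.551 0.07 0;0.036 0.551 0.11 0;0.036 0.551 0.15 0",
)

```text
time: 12.05
tool_pos: [0.4932, -0.2551, 0.1376]
eef_rot: [3.14, -0.005, 0.005]
contact_force: [0.7, 0.5, -0.5]
opening: 0.704
gripper_force: 0.0
```

Request:
drive_tool(
  increments="0 0 0 0;0 0 0 0;0 0 0 0;0 0 0 0",
)

```text
time: 12.45
tool_pos: [0.4932, -0.2508, 0.1406]
eef_rot: [3.14, 0.001, 0.005]
contact_force: [-0.2, 0.1, 1.0]
opening: 0.702
gripper_force: 0.0
```

```bash
python3 - <<'E'
from h import *
s,im=snap('wrist','w7.png'); print(s['time'],s['tool_pos'],s['eef_rot'])
for d in look_for('wrist','spacer_bush')[:2]:
    b=d['box'];X=at_z('wrist',((b[0]+b[2])/2,(b[1]+b[3])/2),.014,s);print(d,X)
    for r in(.013,.0073):
        v=circ(s,im,X,r,.019);print(v,delta(s,(*v[0],.03)))
E
```

```text
12.45 [ 0.4931873  -0.25079552  0.14059091] [3.14014538e+00 8.04333831e-04 4.70639660e-03]
{'box': [282.2, 196.3, 309.1, 228.3], 'p': 0.79} [ 0.49244789 -0.26651991  0.014     ]
(array([ 0.49271972, -0.26660855]), np.float64(81.7843009013705)) [-0.00080718  0.01565303  0.11061171]
(array([ 0.49264055, -0.26650323]), np.float64(86.1263568386708)) [-0.00088629  0.01554767  0.11061132]
```

Request:
drive_tool(
  increments="-0.001 0.0157 0.04 0;-0.001 0.0157 0.08 0;-0.001 0.0157 0.08 0;-0.001 0.0157 0.08 0;-0.001 0.0157 0.08 0",
  jaw=0.55,
)

```text
time: 13.05
tool_pos: [0.4922, -0.2669, 0.0607]
eef_rot: [3.14, 0.0, 0.004]
contact_force: [0.7, -0.6, -0.3]
opening: 0.553
gripper_force: 0.0
```

Request:
drive_tool(
  increments="0 0 0.02 0;0 0 0.032 0;0 0 0.032 0;0 0 0.032 0",
)

```text
time: 13.45
tool_pos: [0.4911, -0.2667, 0.0273]
eef_rot: [3.141, -0.0, 0.001]
contact_force: [0.8, -0.1, -0.1]
opening: 0.552
gripper_force: 0.0
```

Request:
drive_tool(
  increments="0 0 0 0;0 0 0 0;0 0 0 0;0 0 0 0;0 0 0 0;0 0 0 0",
  jaw=0.1,
  newtons=30,
)

```text
time: 14.05
tool_pos: [0.4913, -0.2669, 0.0275]
eef_rot: [3.141, -0.001, 0.002]
contact_force: [-1.2, 0.6, 5.5]
opening: 0.277
gripper_force: 29.2
```

Request:
drive_tool(
  increments="0 0 -0.01 0;0 0 -0.05 0;0 0 -0.1 0;0 0 -0.15 0;0 0 -0.2 0;0 0 -0.2 0;0 0 -0.2 0;0 0 -0.2 0",
)

```text
time: 14.85
tool_pos: [0.4899, -0.2662, 0.2257]
eef_rot: [-3.141, 0.001, 0.002]
contact_force: [0.1, 0.4, -0.4]
opening: 0.279
gripper_force: 29.7
```

```bash
python3 - <<'E'
from h import *
s,im=snap('wrist','w8.png'); print(s['time'],s['tool_pos'],s['eef_rot'],s['opening'],s['gripper_force'])
p=np.array(s['tool_pos'])
print(look_for('wrist','spacer_bush')[:2])
for zt in(.006,.008,.010,.012):
  for r in(.013,.0073): v,q=circ(s,im,p[:2],r,p[2]-zt);print(zt,r,(v-p[:2]).round(4),round(q))
print(delta(s,(.4545,.2886,.26)))
E
```

```text
14.85 [ 0.48994648 -0.26617361  0.22565827] [-3.14074628e+00  8.16083158e-04  2.39865500e-03] 0.2794720805136948 29.674731865525246
[{'box': [251.9, 238.7, 299.9, 300.1], 'p': 0.96}]
0.006 0.013 [0.0022 0.0001] 88
0.006 0.0073 [0.0027 0.0005] 67
0.008 0.013 [0.0014 0.0001] 94
0.008 0.0073 [0.0016 0.0005] 67
0.01 0.013 [0.0006 0.0002] 98
0.01 0.0073 [0.0004 0.0004] 67
0.012 0.013 [-0.0004  0.0002] 100
0.012 0.0073 [-0.0007  0.0004] 66
[-0.03578684 -0.55478391 -0.03381835]
```

Request:
drive_tool(
  increments="0.063 -0.5545 -0.02 0;0.063 -0.5545 -0.02 0;0.063 -0.5545 -0.02 0;0.063 -0.5545 -0.02 0;0.063 -0.5545 -0.02 0;0.063 -0.5545 -0.02 0;0.063 -0.5545 -0.02 0;0.063 -0.5545 -0.02 0;0.063 -0.5545 -0.02 0;0.063 -0.5545 -0.02 0;0.063 -0.5545 -0.02 0;0.063 -0.5545 -0.02 0",
)

```text
time: 16.15
tool_pos: [0.5537, 0.2926, 0.2449]
eef_rot: [-3.141, -0.005, 0.002]
contact_force: [0.4, -0.1, -1.0]
opening: 0.285
gripper_force: 29.8
```

Request:
drive_tool(
  increments="0 0 0 0;0 0 0 0;0 0 0 0;0 0 0 0",
)

```text
time: 16.55
tool_pos: [0.5541, 0.2864, 0.2465]
eef_rot: [3.141, -0.003, -0.001]
contact_force: [0.3, 0.6, -0.4]
opening: 0.281
gripper_force: 29.8
```

Request:
drive_tool(
  increments="-0.001 -0.002 0.02 0;-0.001 -0.002 0.042 0;-0.001 -0.002 0.042 0;-0.001 -0.002 0.042 0;-0.001 -0.002 0.042 0",
)

```text
time: 17.05
tool_pos: [0.5537, 0.2898, 0.2058]
eef_rot: [-3.141, 0.002, -0.002]
contact_force: [-0.4, -0.2, -0.0]
opening: 0.28
gripper_force: 29.8
```

```bash
python3 - <<'E'
from h import *
s,im=snap('wrist','w9.png'); print(s['time'],s['tool_pos'],s['eef_rot'])
p=np.array(s['tool_pos'])
for r in(.013,.0073): print((circ(s,im,p[:2],r,p[2]-.0085)[0]).round(4))
q=proj('wrist',(*p[:2],p[2]-.0085),s).astype(int);print(q,proj('wrist',(.5545,.2886,.17),s))
a=cv2.resize(im[q[1]-60:q[1]+40,q[0]-40:q[0]+40],(320,400),interpolation=cv2.INTER_CUBIC)
o=[a]
for n in('scene','side'):
    _,i=snap(n);w=proj(n,(.5545,.2886,.17)).astype(int)
    o.append(cv2.resize(i[w[1]-30:w[1]+30,w[0]-18:w[0]+18],(240,400),interpolation=cv2.INTER_CUBIC))
cv2.imwrite('pics/c9.png',np.hstack(o)[:,:,::-1])
E
```

```text
17.05 [0.55374981 0.28978427 0.20580748] [-3.14082393e+00  1.54450180e-03 -2.27488241e-03]
[0.5548 0.2899]
[0.555  0.2902]
[277 278] [279.34637131 254.17527831]
```

Request:
drive_tool(
  increments="0 0.0007 0.005 0;0 0.0007 0.01 0;0 0.0007 0.015 0;0 0.0007 0.02 0;0 0.0007 0.025 0;0 0.0007 0.03 0;0 0.0007 0.03 0;0 0.0007 0.03 0",
)

```text
time: 18.0
tool_pos: [0.5531, 0.2892, 0.1744]
eef_rot: [3.142, -0.001, -0.0]
contact_force: [0.3, -0.3, 0.1]
opening: 0.28
gripper_force: 29.8
```

Request:
drive_tool(
  increments="0 0 0.006 0;0 0 0.012 0;0 0 0.018 0;0 0 0.018 0;0 0 0.018 0",
)

```text
time: 18.5
tool_pos: [0.5529, 0.2891, 0.1562]
eef_rot: [3.141, -0.001, -0.001]
contact_force: [0.0, 0.1, -0.5]
opening: 0.278
gripper_force: 29.8
```

Request:
drive_tool(
  increments="0 0 0.001 0;0 0 0.002 0;0 0 0.002 0;0 0 0.002 0",
)

```text
time: 18.9
tool_pos: [0.5531, 0.2892, 0.1546]
eef_rot: [-3.142, 0.001, -0.0]
contact_force: [0.4, -0.1, -1.2]
opening: 0.282
gripper_force: 29.8
```

Request:
drive_tool(
  increments="0 0 0 0;0 0 0 0;0 0 0 0;0 0 0 0",
  jaw=0.6,
)

```text
time: 19.3
tool_pos: [0.5531, 0.2892, 0.1546]
eef_rot: [-3.142, 0.001, -0.0]
contact_force: [-0.4, 0.1, 1.0]
opening: 0.6
gripper_force: 0.0
```

Request:
drive_tool(
  increments="0 0 -0.03 0;0 0 -0.07 0;-0.05 0 -0.105 0;-0.1 0 -0.105 0;-0.1 0 -0.105 0;-0.1 0 -0.105 0;-0.1 0 -0.105 0",
)

```text
time: 20.0
tool_pos: [0.4539, 0.2894, 0.2596]
eef_rot: [-3.141, 0.0, -0.002]
contact_force: [0.3, 0.2, -0.0]
opening: 0.598
gripper_force: 0.0
```

```bash
python3 - <<'E'
from h import *
s,im=snap('wrist','w10.png'); print(s['time'],s['tool_pos'],s['contact_force'])
print(circ(s,im,(.5545,.2888),.013,.146),circ(s,im,(.5545,.2888),.021,.13))
print(delta(s,(.545,-.176,.20)))
q=proj('wrist',(.5545,.2888,.13),s).astype(int)
a=cv2.resize(im[max(q[1]-50,0):q[1]+50,q[0]-50:q[0]+50],(500,500),interpolation=cv2.INTER_CUBIC)
_,i3=snap('side');w=proj('side',(.5545,.2886,.14)).astype(int)
b=cv2.resize(i3[w[1]-40:w[1]+40,w[0]-24:w[0]+24],(300,500),interpolation=cv2.INTER_CUBIC)
cv2.imwrite('pics/c10.png',np.hstack([a,b])[:,:,::-1])
E
```

```text
20.0 [0.45390251 0.28942106 0.25960217] [ 0.27555234  0.19275956 -0.0302517 ]
(array([0.5909905 , 0.28072474]), np.float64(48.11546699744134)) (array([0.55469138, 0.29128636]), np.float64(27.62387940542601))
[0.09107922 0.46542978 0.05956204]
```

View pics/c10.png

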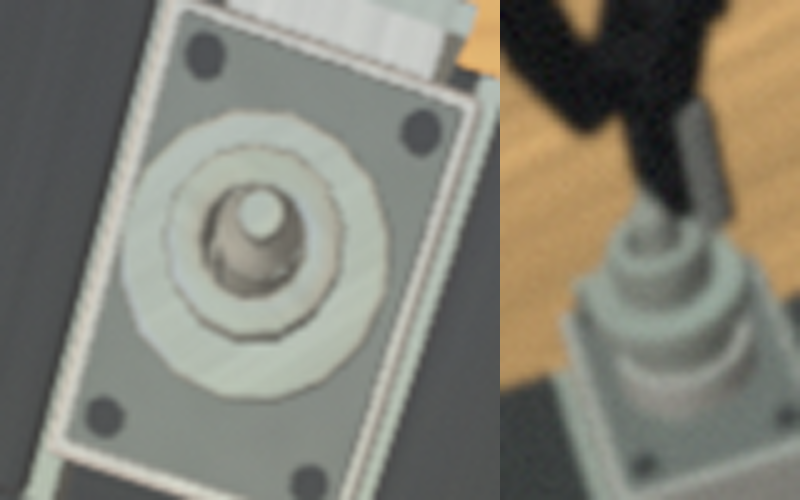

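The bush is home on the ring. Next is the knob.

Request:
drive_tool(
  increments="0.128 0.4654 0.06 0;0.128 0.4654 0.06 0;0.128 0.4654 0.06 0;0.128 0.4654 0.06 0;0.128 0.4654 0.06 0;0.128 0.4654 0.06 0;0.128 0.4654 0.06 0;0.128 0.4654 0.06 0;0.128 0.4654 0.06 0;0.128 0.4654 0.06 0;0.128 0.4654 0.06 0;0.128 0.4654 0.06 0",
  jaw=1,
)

```text
time: 21.3
tool_pos: [0.5808, -0.1774, 0.1983]
eef_rot: [-3.141, 0.005, 0.003]
contact_force: [0.2, 1.1, -0.1]
opening: 1.0
gripper_force: 0.0
```

Request:
drive_tool(
  increments="0 0 0.03 0;0 0 0.06 0;0 0 0.06 0;0 0 0.06 0;0 0 0.06 0",
)

```text
time: 21.8
tool_pos: [0.5819, -0.176, 0.1411]
eef_rot: [3.141, 0.0, 0.003]
contact_force: [0.4, -0.6, 0.5]
opening: 0.998
gripper_force: 0.0
```

```bash
python3 - <<'E'
from h import *
s,im=snap('wrist','w11.png'); print(s['time'],s['tool_pos'],s['eef_rot'])
for d in look_for('wrist','coarse_knob')[:2]:
    b=d['box'];X=at_z('wrist',((b[0]+b[2])/2,(b[1]+b[3])/2),.022,s);print(d,X)
    for r in(.026,.0073):
        v=circ(s,im,X,r,.029);print(v,delta(s,(*v[0],.06)))
E
```

```text
21.8 [ 0.58189405 -0.17595554  0.14112324] [3.14105876e+00 4.45763136e-04 3.10710553e-03]
{'box': [246.0, 178.0, 311.7, 245.1], 'p': 0.56} [ 0.58379243 -0.1774203   0.022     ]
(array([ 0.58604069, -0.17812584]), np.float64(55.080179125237116)) [0.00398552 0.00212826 0.08113243]
(array([ 0.58819239, -0.1781322 ]), np.float64(48.322195461229946)) [0.00613721 0.00213523 0.08113669]
```

```bash
python3 - <<'E'
from h import *
s=observe(); im=cv2.imread('pics/w11.png')[:,:,::-1].copy()
sub=im[150:270,220:340]; m=(sub.max(2)<60).astype(np.uint8)
n,l,st,c=cv2.connectedComponentsWithStats(m); k=1+np.argmax(st[1:,4]); x,y,w,h=st[k][:4]+[220,150,0,0]; print(x,y,w,h,st[k][4])
cx=x+(w-1)/2
a=at_z('wrist',(cx,y-.5),.011,s); b=at_z('wrist',(cx,y+h-.5),.029,s); print(a[0]-.026,at_z('wrist',(cx,y-.5),.029,s)[0]-.026,b[0]+.026)
print(at_z('wrist',(x-.5,y+h/2),.029,s)[1],at_z('wrist',(x+w-.5,y+h/2),.029,s)[1])
for r in (208,): print([int(v) for v in im[r,262:296].mean(1)])
print([int(v) for v in im[170:252,278].mean(1)])
E
```

```text
248 178 65 65 2999
0.5838386531108827 0.5868461862629081 0.5855934096201433
-0.15291991310630965 -0.20422789561853485
[48, 47, 48, 46, 48, 47, 47, 48, 46, 54, 84, 113, 123, 122, 125, 129, 131, 131, 134, 130, 123, 126, 130, 130, 133, 130, 99, 54, 46, 46, 46, 48, 46, 47]
[126, 126, 125, 123, 124, 122, 117, 110, 81, 36, 26, 31, 41, 50, 49, 48, 48, 49, 48, 47, 48, 47, 48, 47, 47, 47, 47, 47, 47, 47, 46, 47, 47, 54, 92, 129, 129, 129, 131, 134, 131, 129, 129, 126, 128, 143, 145, 71, 27, 28, 28, 29, 36, 47, 48, 46, 46, 48, 47, 46, 48, 46, 48, 47, 47, 48, 49, 49, 49, 48, 49, 47, 50, 70, 103, 118, 118, 120, 126, 131, 135, 139]
```

```bash
python3 - <<'E'
from h import *
s=observe()
for r in((182.3,243.3),(203.7,222.3)): print([at_z('wrist',(278,v),.029,s)[0] for v in r])
E
```

```text
[np.float64(0.6091277474972179), np.float64(0.5588981368301023)]
[np.float64(0.5921466816521825), np.float64(0.5768361706923049)]
```

Request:
drive_tool(
  increments="0.0023 0.0023 0.03 0;0.0023 0.0023 0.06 0;0.0023 0.0023 0.06 0;0.0023 0.0023 0.06 0",
)

```text
time: 22.3
tool_pos: [0.5834, -0.1786, 0.0804]
eef_rot: [-3.142, 0.001, 0.0]
contact_force: [1.1, -0.8, -0.6]
opening: 0.996
gripper_force: 0.0
```

Request:
drive_tool(
  increments="0 0 0.025 0;0 0 0.048 0;0 0 0.048 0;0 0 0.048 0",
)

```text
time: 22.7
tool_pos: [0.584, -0.1788, 0.0331]
eef_rot: [3.141, -0.001, 0.002]
contact_force: [0.1, -0.4, 0.2]
opening: 0.999
gripper_force: 0.0
```

Request:
drive_tool(
  increments="0 0 0 0;0 0 0 0;0 0 0 0;0 0 0 0;0 0 0 0;0 0 0 0",
  jaw=0.4,
  newtons=50,
)

```text
time: 23.3
tool_pos: [0.584, -0.1788, 0.0334]
eef_rot: [3.141, -0.001, 0.003]
contact_force: [-2.0, 0.6, 11.5]
opening: 0.582
gripper_force: 49.8
```

Request:
drive_tool(
  increments="0 0 -0.01 0;0 0 -0.05 0;0 0 -0.1 0;0 0 -0.15 0;0 0 -0.18 0;0 0 -0.18 0;0 0 -0.18 0;0 0 -0.18 0",
)

```text
time: 24.1
tool_pos: [0.5822, -0.1783, 0.2104]
eef_rot: [-3.141, 0.001, 0.003]
contact_force: [-0.6, -0.1, -1.2]
opening: 0.584
gripper_force: 52.4
```

```bash
python3 - <<'E'
from h import *
s,im=snap('wrist','w12.png'); p=np.array(s['tool_pos']); print(s['time'],p,s['eef_rot'],s['opening'],s['gripper_force'])
print(look_for('wrist','coarse_knob')[:1])
c=proj('wrist',(p[0],p[1],p[2]-.003),s); print(c)
q=c.astype(int); print([(r,int(im[r,q[0]].mean())) for r in range(q[1]-60,min(q[1]+60,420))][::1])
print([int(v) for v in im[q[1],q[0]-25:q[0]+25].mean(1)])
print(at_z('wrist',c+[0,10],p[2]-.003,s)-at_z('wrist',c,p[2]-.003,s))
E
```

```text
24.1 [ 0.58219832 -0.17825725  0.21041157] [-3.14094123e+00  7.15740774e-04  3.16773377e-03] 0.5841277796134617 52.367406003177166
[{'box': [221.5, 217.3, 332.9, 330.0], 'p': 0.63}]
[277.20534102 284.77057399]
[(224, 28), (225, 29), (226, 33), (227, 41), (228, 39), (229, 31), (230, 37), (231, 48), (232, 50), (233, 48), (234, 46), (235, 45), (236, 46), (237, 45), (238, 46), (239, 46), (240, 47), (241, 47), (242, 49), (243, 47), (244, 47), (245, 47), (246, 47), (247, 46), (248, 47), (249, 48), (250, 47), (251, 49), (252, 47), (253, 48), (254, 48), (255, 48), (256, 48), (257, 48), (258, 49), (259, 48), (260, 48), (261, 48), (262, 49), (263, 48), (264, 48), (265, 47), (266, 58), (267, 93), (268, 123), (269, 125), (270, 129), (271, 131), (272, 127), (273, 120), (274, 122), (275, 124), (276, 127), (277, 136), (278, 179), (279, 200), (280, 93), (281, 30), (282, 25), (283, 30), (284, 28), (285, 28), (286, 30), (287, 27), (288, 28), (289, 26), (290, 28), (291, 30), (292, 29), (293, 28), (294, 28), (295, 28), (296, 32), (297, 41), (298, 49), (299, 49), (300, 49), (301, 49), (302, 49), (303, 48), (304, 49), (305, 49), (306, 49), (307, 48), (308, 49), (309, 49), (310, 49), (311, 50), (312, 50), (313, 50), (314, 51), (315, 49), (316, 50), (317, 49), (318, 50), (319, 49), (320, 49), (321, 50), (322, 50), (323, 50), (324, 50), (325, 51), (326, 50), (327, 49), (328, 58), (329, 93), (330, 128), (331, 130), (332, 128), (333, 123), (334, 123), (335, 144), (336, 185), (337, 201), (338, 201), (339, 198), (340, 193), (341, 192), (342, 194), (343, 195)]
[47, 47, 48, 47, 47, 46, 45, 46, 41, 34, 25, 26, 29, 28, 27, 29, 28, 29, 28, 28, 29, 28, 29, 29, 28, 28, 28, 28, 28, 28, 30, 31, 29, 31, 29, 33, 33, 32, 35, 34, 38, 40, 49, 51, 50, 50, 49, 49, 49, 51]
[-5.14172752e-03  4.03793352e-06  0.00000000e+00]
```

Request:
drive_tool(
  increments="-0.0287 -0.467 -0.025 0;-0.0287 -0.467 -0.025 0;-0.0287 -0.467 -0.025 0;-0.0287 -0.467 -0.025 0;-0.0287 -0.467 -0.025 0;-0.0287 -0.467 -0.025 0;-0.0287 -0.467 -0.025 0;-0.0287 -0.467 -0.025 0;-0.0287 -0.467 -0.025 0;-0.0287 -0.467 -0.025 0;-0.0287 -0.467 -0.025 0;-0.0287 -0.467 -0.025 0",
)

```text
time: 25.4
tool_pos: [0.5542, 0.2878, 0.2354]
eef_rot: [3.14, 0.001, -0.003]
contact_force: [0.0, -0.4, -0.1]
opening: 0.583
gripper_force: 52.5
```

Request:
drive_tool(
  increments="0 0 0 0;0 0 0 0;0 0 0 0;0 0 0 0",
)

```text
time: 25.8
tool_pos: [0.5549, 0.2877, 0.2366]
eef_rot: [3.142, -0.002, 0.0]
contact_force: [0.2, -0.6, -1.1]
opening: 0.582
gripper_force: 52.5
```

Request:
drive_tool(
  increments="-0.0015 -0.0013 0.02 0;-0.0015 -0.0013 0.03 0;-0.0015 -0.0013 0.03 0;-0.0015 -0.0013 0.03 0;-0.0015 -0.0013 0.03 0",
)

```text
time: 26.3
tool_pos: [0.5536, 0.2899, 0.2072]
eef_rot: [-3.141, 0.001, -0.001]
contact_force: [0.3, -0.2, -0.8]
opening: 0.586
gripper_force: 52.5
```

Request:
drive_tool(
  increments="0 0.0007 0.005 0;0 0.0007 0.01 0;0 0.0007 0.015 0;0 0.0007 0.02 0;0 0.0007 0.024 0;0 0.0007 0.024 0;0 0.0007 0.024 0;0 0.0007 0.024 0",
)

```text
time: 27.1
tool_pos: [0.5532, 0.2891, 0.1827]
eef_rot: [-3.141, 0.001, -0.0]
contact_force: [0.4, -1.1, -1.4]
opening: 0.582
gripper_force: 52.5
```

Request:
drive_tool(
  increments="0 0 0.002 0;0 0 0.004 0;0 0 0.006 0;0 0 0.006 0;0 0 0.006 0",
)

```text
time: 27.6
tool_pos: [0.5532, 0.2891, 0.1766]
eef_rot: [-3.142, 0.001, -0.0]
contact_force: [1.2, 0.2, -0.5]
opening: 0.58
gripper_force: 52.5
```

Request:
drive_tool(
  increments="0 0 0.001 0;0 0 0.002 0;0 0 0.002 0;0 0 0.002 0",
)

```text
time: 28.0
tool_pos: [0.5533, 0.2891, 0.1748]
eef_rot: [-3.141, 0.001, -0.0]
contact_force: [-0.2, -1.7, 3.2]
opening: 0.583
gripper_force: 52.9
```

Request:
drive_tool(
  increments="0 0 0.001 0;0 0 0.002 0;0 0 0.003 0;0 0 0.003 0;0 0 0.003 0;0 0 0.003 0",
)

```text
time: 28.6
tool_pos: [0.5533, 0.2891, 0.1719]
eef_rot: [-3.141, 0.001, -0.001]
contact_force: [-0.7, -2.0, 6.6]
opening: 0.583
gripper_force: 53.2
```

Request:
drive_tool(
  increments="0 0 0.001 0;0 0 0.002 0;0 0 0.002 0;0 0 0.002 0;0 0 0.002 0;0 0 0.002 0",
)

```text
time: 29.2
tool_pos: [0.5535, 0.2891, 0.1702]
eef_rot: [-3.141, 0.001, -0.001]
contact_force: [-1.0, -1.3, 9.1]
opening: 0.586
gripper_force: 53.4
```

Request:
drive_tool(
  increments="0 0 0 0;0 0 0 0;0 0 0 0;0 0 0 0;0 0 0 0;0 0 0 0;0 0 0 0;0 0 0 0;0 0 0 0;0 0 0 0;0 0 0 0;0 0 0 0",
)

```text
time: 30.4
tool_pos: [0.5534, 0.2891, 0.1702]
eef_rot: [-3.141, 0.001, -0.001]
contact_force: [-1.7, -1.6, 9.7]
opening: 0.579
gripper_force: 53.4
```

Request:
drive_tool(
  increments="0 0 0 0;0 0 0 0;0 0 0 0;0 0 0 0;0 0 0 0;0 0 0 0;0 0 0 0;0 0 0 0;0 0 0 0;0 0 0 0;0 0 0 0;0 0 0 0",
)

```text
time: 31.6
tool_pos: [0.5534, 0.2891, 0.1702]
eef_rot: [-3.141, 0.001, -0.001]
contact_force: [-1.1, -1.6, 9.1]
opening: 0.584
gripper_force: 53.4
```

```bash
python3 -c "
from bench import ticket;print(ticket.sign_off())"
```

```text
the job is handed in; nothing more can be done
None
```

The ring, bush and coarse knob are stacked on the collar, and the job was handed in at about 32 s with the arm still pressing the knob at about 10 N, the spring sunk about 6 mm and not bottomed; no verdict came back.

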